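# Free the taller battery pack from its charging dock and put it in the order carton

### The arm

A 6-joint arm with a two-finger parallel gripper is mounted at the origin on the work surface. World frame = base frame: x ahead of the robot, y to its left, z up, the work surface at z = 0. Lengths are in m, angles in rad, forces in N, time in s.
With the tool pointing down it reaches from about 0.375 to 0.975 m from the base axis. Payload 3.8 kg.
Tool frame: the origin (TCP) lies at the very end of the fingers, on their centre line; the grasp point (between the pads) lies 19 mm behind it (bot.grip_depth is the distance from the TCP to the grasp point, in m); z points along the fingers, y is the direction in which the jaws open and shut (so a half turn about z gives the same grasp; the last joint's range is limited). The gripper opens to 85 mm and grips with 20 to 120 N. Pads are 22 mm wide; open, the fingers measure 114 mm over their backs; the gripper's body (76 mm by 85 mm) begins 54 mm behind the grasp point. The pads swing forward as they close: fully open they stand 13 mm farther back than shut.
Start: joints at [1.294, 0.264, 1.604, -0, 1.274, -0.037], TCP at [0.16, 0.656, 0.231] pointing down, gripper open.
Joint ranges: [-2.63, 2.63], [-0.94, 2.18], [0.31, 2.57], [-1.31, 4.45], [0, 2.66], [-2.55, 2.55]. Speed limits (rad/s): [2.57, 2.57, 3.14, 3.14, 3.14, 3.14].

### API

Orientations are given as a rotation vector (axis times angle).
In Python, from workcell import bot, cams, job gives the robot as it stands.
- The arm moves only by the tool apply_moves, never from a script. Its argument "targets" is a list of rows, each an object of numbers: "dx", "dy", "dz": the shift along the tool's x, y, z in units of 30 mm (1.0 is 30 mm); "wx", "wy", "wz": the turn, a rotation vector about the tool's x, y, z in units of 6 degrees (1.0 is 6 degrees); "jaw": the opening, from 0 (shut) to 1 (fully open). In form: [{"dx": .., "dy": .., "dz": .., "wx": .., "wy": .., "wz": .., "jaw": ..}, ...]. A call has 1 to 5 rows; each row shifts and turns the commanded pose from where the row before left it, along the tool's axes as they then stand; what a row does not reach is not made up. A row lasts 1/10 s, in which the tool goes at most 50 mm and 8.59 degrees, less where a joint would pass 70% of its speed; a pose out of reach is approached as far as the arm can. A call is refused whole if a number of a shift passes 1 or a number of a turn 1, either way. A call with a gripper value outside its range is refused whole. The fingers move at their own pace and stop on an object; "newtons" is the grip in N (left out, the last holds). Time passes only in rows, so rows that do not move let the fingers close. It gives the time, the measured TCP pose, the force and the opening at its end, in the units of the state.
- bot.read_state(): the state, without advancing time (a new reading comes with each control period).
- cams.read_camera(name): name is "scene" or "top" or "wrist"; returns a dict with "color" (384x512x3 uint8, red, green, blue), "range_z" (384x512 float32, m along the optical axis (not along the pixel's ray), 0 where there is no reading), "fx", "fy", "cx", "cy" (pixels), "eye" and "rotation" of the camera in the world; the wrist camera has in their place "T_tool_cam" (4x4, takes a point from camera to tool coordinates, whose origin is the TCP and whose axes are the flange's). Camera axes: x right, y down, z forward; pixel columns grow to the right and rows downward; lengths in m; the calibration is good to about 2 mm. A picture is of the moment at which its call begins: read the wrist's pose just before it.
- job.finish_job(): hands the job in, once; it reports no verdict.
The state is a dict: "time": time; "q": joint angles; "joint_vel": joint speeds; "joint_torque": joint torques, N m; "tool_pos": TCP position; "tcp_rot": TCP orientation; "wrist_force": force on the tool from outside, world axes, zero at the start; "torque": the same for the moment, N m; "width": opening from 0.0 (shut) to 1.0 (fully open).
Only numpy, scipy, OpenCV 4.12 (cv2) and the standard library are available. Lean on these libraries where they do the work, as an engineer would, in place of code of your own. Each camera call takes 0.05 s, during which the arm holds its last target.

### The job

An order is being packed: squeeze together the two opposite side buttons of the taller battery pack to unlatch it, lift it straight up out of its charging dock, and set it down gently, standing upright on the floor of the shallow open carton, before letting it go. Leave the shorter battery pack where it is in its own dock.

Things in the scene. Friction and masses are not known exactly. Their poses are not given: they have to be found in the camera images.
- tall_pack_center (a point): centre of the taller grey battery pack, a block 60 (x) by 34 (y) by 125 mm tall (z up), 0.24 kg; the point is 62.5 mm above its underside. Two black buttons stick out on its +y and -y sides: 52 mm over both when out, 36 mm squeezed. One grip on both from above, 15 to 30 N, frees its hooks and carries it. It leans less than 4 degrees in its dock.
- tall_dock: black charging dock that the taller pack stands in: foot 92 (x) by 78 (y) by 10 mm, walls to 50 mm; origin at the centre of its underside. The pack stands on the 10 mm floor (top at 135 mm), latched by the hooks of its two buttons; 45 mm of straight lift clears it. The dock, 0.6 kg, is loose on the counter and slides a little if the buttons are squeezed off-centre.
- tall_pack_left (a joint): +y (left) side button of the taller pack: a black ribbed block 34 mm wide, 26 mm high, centred 35.5 mm above the pack's centre, its face 26 mm out from the pack's middle. 0 = out, 0.008 (m) = pressed fully in; its hook lets go beyond 0.005. Spring 1.8 N at first, 4.6 N fully in.
- tall_pack_right (a joint): -y (right) side button of the taller pack: a black ribbed block 34 mm wide, 26 mm high, centred 35.5 mm above the pack's centre, its face 26 mm out from the pack's middle. 0 = out, 0.008 (m) = pressed fully in; its hook lets go beyond 0.005. Spring 1.8 N at first, 4.6 N fully in.
- carton: shallow open cardboard carton, fixed to the counter, outside 240 mm (x) by 200 mm (y) by 35 mm high, walls 4 mm, floor 4 mm thick. Origin at the centre of its underside, z up. A white paper parcel (50 x 150 x 30 mm) lies in it along its +x end, from x = 57 to 107 mm; the rest of the floor is empty and its middle lies at x = -33 mm, y = 0.
- short_pack_center (a point): centre (half-way up, 42.5 mm above its underside) of the shorter grey battery pack, 60 x 34 x 85 mm, with the same kind of side buttons, in a like dock of its own. A bystander: to be left there.
There are look-alikes about, which are no part of the job. Leave any purple look-alike of the part that bears tall_pack_center alone. Leave any purple look-alike of the part that bears short_pack_center alone.

How it is judged:
By the outcome, as a careful person would: the job done as asked, in the order asked, and still so for the second after the job is handed in, with the robot touching nothing.
It also fails if it takes over 45 s, if anything falls off the work surface, if the arm or the gripper's body presses on something with over 40 N, if the wrist force passes 120 N, or if a joint passes its speed limit or range.

## Working session

There is one attempt and no reset: what is moved stays moved. The work goes in short steps, Python scripts to look and compute and a tool call to move; the robot and the scene stay as the last step left them, time stands still between calls to the robot, and variables do not carry over. Pictures are saved under pics/ and viewed, and the job is handed in when it is done.

Besides the shell and the picture viewer there is one more tool, called as a command line: name --argument value ..., lists and objects as JSON in quotes. apply_moves: Moves the arm, as the interface text tells. Its arguments: {"type":"object","properties":{"targets":{"type":"array"},"newtons":{"type":"number"}},"required":["targets"]}

```bash
mkdir -p pics; ls
cat > h.py <<'E'
import numpy as np,cv2
from workcell import bot,cams,job
def grab(n):
    s=bot.read_state(); c=cams.read_camera(n)
    if 'T_tool_cam' in c:
        R=cv2.Rodrigues(np.array(s['tcp_rot'],float))[0]; T=np.eye(4);T[:3,:3]=R;T[:3,3]=s['tool_pos']
        M=T@np.array(c['T_tool_cam']); c['R']=M[:3,:3]; c['e']=M[:3,3]
    else:
        c['R']=np.array(c['rotation']); c['e']=np.array(c['eye'])
    v,u=np.mgrid[0:384,0:512]; z=c['range_z']
    P=np.stack([(u-c['cx'])/c['fx']*z,(v-c['cy'])/c['fy']*z,z],-1)@c['R'].T+c['e']
    P[z==0]=np.nan; c['P']=P
    return c
def save(n,c,f=1,crop=None):
    im=c['color'][...,::-1]
    if crop: im=im[crop[1]:crop[3],crop[0]:crop[2]]
    cv2.imwrite('pics/'+n,cv2.resize(im,None,fx=f,fy=f,interpolation=cv2.INTER_CUBIC))
E
python3 - <<'E'
from h import *
s=bot.read_state();print({k:np.round(v,3).tolist() for k,v in s.items()})
for n in('scene','top','wrist'):
    c=grab(n);save(n+'0.png',c,1.5);np.savez('/tmp/'+n,P=c['P'],color=c['color']);print(n,c['e'],c['R'][:,2])
E
```

```text
pics
{'time': 0.0, 'q': [1.294, 0.265, 1.605, 0.0, 1.274, -0.037], 'joint_vel': [-0.001, 0.001, -0.0, 0.002, 0.001, 0.001], 'joint_torque': [-0.0, -51.51, -36.732, -0.0, 0.013, -0.0], 'tool_pos': [0.16, 0.655, 0.23], 'tcp_rot': [-0.376, -3.119, 0.004], 'wrist_force': [0.46, -0.003, -0.053], 'torque': [-0.059, -0.005, -0.011], 'width': 1.002}Traceback (most recent call last):
  File "<stdin>", line 4, in <module>
  File "h.py", line 11, in grab
    P=np.stack([(u-c['cx'])/c['fx']*z,(v-c['cy'])/c['fy']*z,z],-1)@c['R'].T+c['e']
      ~~~~~~~~~~~~~~~~~~~~~~~~~~~~~~~~~~~~~~~~~~~~~~~~~~~~~~~~~~~~~~~~~~~~~^~~~~~~
ValueError: operands could not be broadcast together with shapes (384,512) (3,)
```

```bash
sed -i "s/c\['R'\]=np.array(c\['rotation'\]);/r=np.array(c['rotation'],float); c['R']=r if r.shape==(3,3) else cv2.Rodrigues(r)[0];/" h.py
python3 - <<'E'
from h import *
for n in('scene','top','wrist'):
    c=grab(n);save(n+'0.png',c,1.5);np.savez('/tmp/'+n,P=c['P'],color=c['color']);print(n,c['e'],c['R'][:,2], c.get('rotation'))
E
```

```text
scene [ 1.14647961 -0.12219475  0.87863494] [-0.63783173  0.12311385 -0.7602721 ] [-1.95737824 -1.60742746  0.59682897]
top [ 0.27120615 -0.01662702  1.09536758] [ 0.17517334  0.00977833 -0.98448905] [-2.15690388  2.09455581 -0.18007195]
wrist [0.08802259 0.67313849 0.3726611 ] [ 0.28153642 -0.07152733 -0.95688091] None
```

View pics/scene0.png

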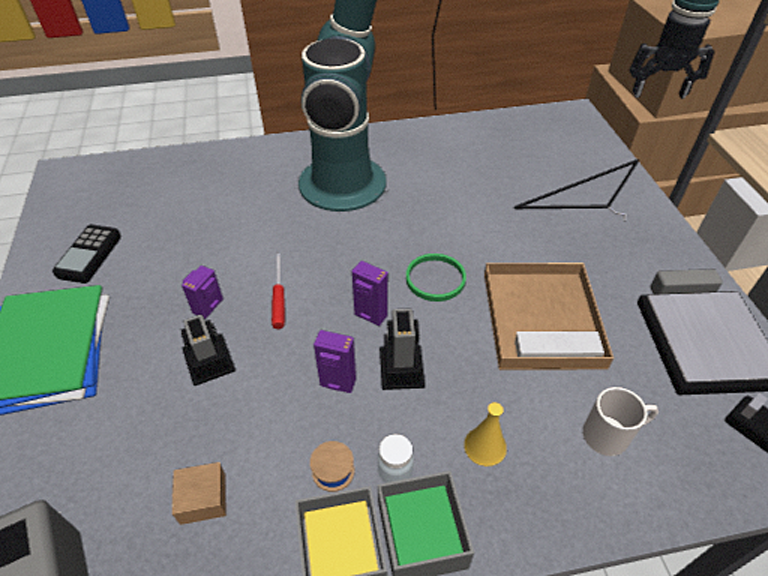

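View pics/top0.png

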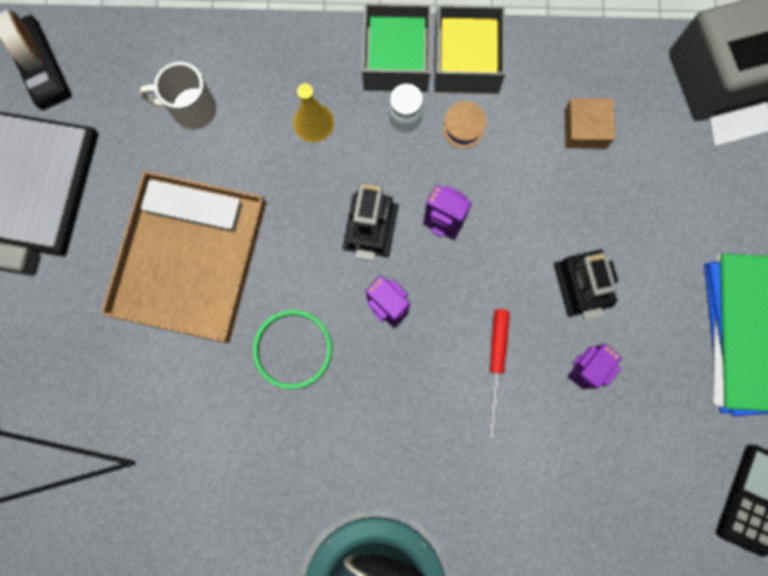

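View pics/wrist0.png

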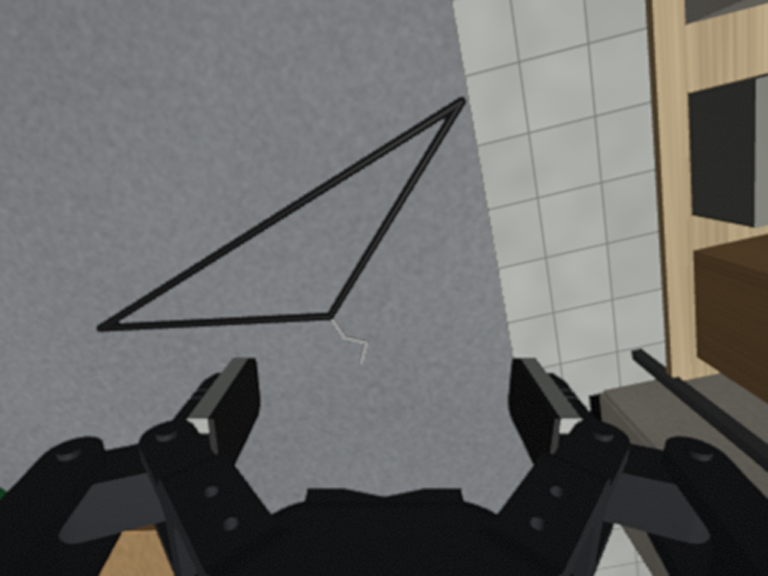

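Grey packs in the enlarged top view: A at (367,203), B at (599,273). The purple ones at (447,210), (388,299) and (597,366) are look-alikes. A looks like the taller one, so I'll check heights and take a crop.

Run:
```python
import numpy as np,cv2
d=np.load('/tmp/top.npz');P=d['P'];im=d['color']
for nm,(u,v) in dict(A=(245,135),B=(400,182)).items():
    w=P[v-35:v+35,u-30:u+30].reshape(-1,3);cc=im[v-35:v+35,u-30:u+30].reshape(-1,3)
    w0=w[~np.isnan(w[:,2])]
    zs=np.histogram(w0[:,2],bins=np.arange(0,.16,.01));print(nm,zs[0],w0[:,2].max())
    zt=np.percentile(w0[:,2],99)
    for lo,hi,t in((zt-.006,zt+.01,'top'),(.002,.018,'foot'),(.045,.053,'walls')):
        q=w0[(w0[:,2]>lo)&(w0[:,2]<hi)]
        r=cv2.minAreaRect((q[:,:2]*1000).astype(np.float32));print(t,len(q),q.mean(0).round(4),r)
# carton
hsv=cv2.cvtColor(im,cv2.COLOR_RGB2HSV);x=hsv[140:200,90:150].reshape(-1,3);print(np.median(x,0))
m=cv2.inRange(hsv,(5,80,80),(22,255,255));m[:, :60]=0;m[:,185:]=0;m[:100]=0;m[240:]=0
q=P[m>0];q=q[~np.isnan(q[:,2])]
for lo,hi in((.028,.042),(-.004,.01)):
    a=q[(q[:,2]>lo)&(q[:,2]<hi)];print(lo,len(a),a.mean(0),cv2.minAreaRect((a[:,:2]*1000).astype(np.float32)))
w=P[m==0];
sub=P[110:165,85:165].reshape(-1,3);c=im[110:165,85:165].reshape(-1,3);s=sub[(c.min(1)>180)]
s=s[s[:,2]>.025];print('parcel',len(s),np.nanmean(s,0),cv2.minAreaRect((s[:,:2]*1000).astype(np.float32)))
t=cv2.imread('pics/scene0.png')
cv2.imwrite('pics/cropA.png',cv2.resize(t[220:420,160:460],None,fx=2.5,fy=2.5))
```

```text
A [1604  122   28   36  197  153   19   18   14   22   27   72  104  418
    0] 0.139714642676676
top 401 [0.559  0.0269 0.1357] ((559.5068969726562, 26.73575210571289), (33.73768997192383, 59.12200927734375), 81.35249328613281)
foot 790 [0.595  0.0303 0.0053] ((602.1143798828125, 33.89579391479492), (179.8905487060547, 147.856201171875), 1.6116514205932617)
walls 296 [0.5416 0.0231 0.0496] ((559.9073486328125, 26.6766357421875), (59.770511627197266, 87.63096618652344), 81.79644775390625)
B [1618  158   55   54  226  214   25   44  116  450    2    0    0    0
    0] 0.10038697157144216
top 392 [ 0.4736 -0.3179  0.0955] ((473.71148681640625, -318.2788391113281), (59.56748962402344, 47.306312561035156), 12.94431209564209)
foot 839 [ 0.4869 -0.3376  0.0056] ((495.7908935546875, -346.6098937988281), (172.8121337890625, 146.7578125), 0.5270752906799316)
walls 365 [ 0.4671 -0.3099  0.0496] ((474.0953674316406, -318.4324951171875), (87.05888366699219, 61.10850143432617), 14.902098655700684)
[ 16. 118. 190.]
0.028 689 [0.49810652 0.31383133 0.03402634] ((498.7763671875, 319.23077392578125), (200.88632202148438, 239.4741973876953), 79.11920928955078)
-0.004 5620 [0.47576112 0.32625095 0.00426767] ((500.31719970703125, 319.3979797363281), (198.03146362304688, 232.66940307617188), 79.14796447753906)
parcel 1207 [0.58133073 0.31500209 0.03404591] ((581.6972045898438, 315.54443359375), (149.4795379638672, 49.77485275268555), 79.08649444580078)
```

View pics/cropA.png

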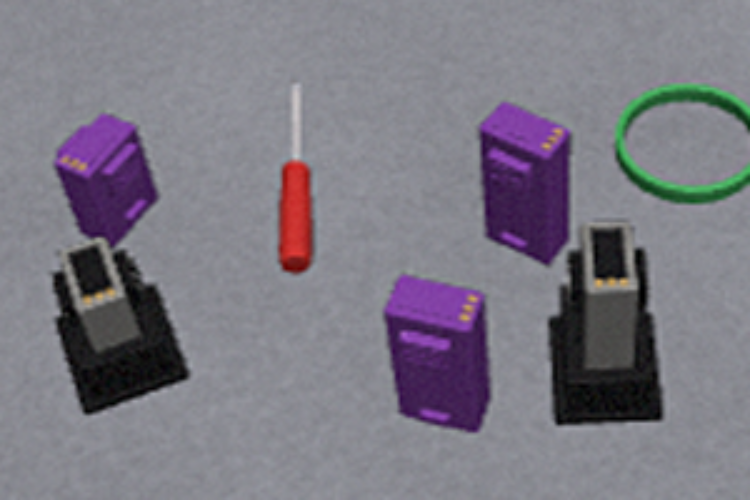

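Grey A at (367,203) has its top at z≈0.135, so it is the taller pack. Grey B at (599,273) tops out at 0.095, so it is the short one. The crop confirms A is the grey one on the right, standing in its dock. I'll rotate to its yaw (tool y at 81.4°) and travel over it.

apply_moves --targets '[{"dx": 0,"dy": 0,"dz": 0,"wz": -0.87,"jaw": 1},{"dx": -0.8,"dy": -0.95,"jaw": 1},{"dx": -0.8,"dy": -0.95,"jaw": 1},{"dx": -0.8,"dy": -0.95,"jaw": 1},{"dx": -0.8,"dy": -0.95,"jaw": 1}]' --newtons 22

```text
invalid input at $.targets[0]: expected keys dx, dy, dz, wx, wy, wz, jaw
```

Run:
```python
import numpy as np,cv2
d=np.load('/tmp/top.npz');P=d['P'];im=d['color']
h=cv2.cvtColor(im,cv2.COLOR_RGB2HSV);m=cv2.inRange(h,(130,80,40),(155,255,255))
n,l,st,ce=cv2.connectedComponentsWithStats(m)
for i in range(1,n):
    if st[i,4]<100: continue
    q=P[l==i];q=q[~np.isnan(q[:,2])];zt=np.percentile(q[:,2],98);t=q[q[:,2]>zt-.008]
    print(ce[i],zt,cv2.minAreaRect((t[:,:2]*1000).astype(np.float32)),t[:,:2].min(0),t[:,:2].max(0))
```

```text
[297.30211082 140.55672823] 0.12878520853198613 ((567.8424072265625, -91.098388671875), (59.59871292114258, 34.00185775756836), 63.15849304199219) [ 0.5414497  -0.12298778] [ 0.59462088 -0.05904684]
[258.43981481 200.28240741] 0.1287639080168832 ((425.11279296875, -6.107208251953125), (58.15040588378906, 33.93525314331055), 47.350120544433594) [ 0.39525435 -0.03646951] [0.45524438 0.02421346]
[396.65198864 244.71022727] 0.08892481925872825 ((340.2988586425781, -319.2751159667969), (48.49227523803711, 59.895484924316406), 52.13895034790039) [ 0.30801688 -0.34835198] [ 0.37187152 -0.29014335]
```

apply_moves --targets '[{"dx": 0,"dy": 0,"dz": 0,"wx": 0,"wy": 0,"wz": -0.87,"jaw": 1},{"dx": -0.8,"dy": -0.95,"dz": 0,"wx": 0,"wy": 0,"wz": 0,"jaw": 1},{"dx": -0.8,"dy": -0.95,"dz": 0,"wx": 0,"wy": 0,"wz": 0,"jaw": 1},{"dx": -0.8,"dy": -0.95,"dz": 0,"wx": 0,"wy": 0,"wz": 0,"jaw": 1},{"dx": -0.8,"dy": -0.95,"dz": 0,"wx": 0,"wy": 0,"wz": 0,"jaw": 1}]' --newtons 22

```text
time: 0.7
tool_pos: [0.2388, 0.5274, 0.231]
tcp_rot: [0.232, 3.133, -0.001]
wrist_force: [1.0, -0.0, 0.7]
width: 0.999
```

apply_moves --targets '[{"dx": -0.8,"dy": -0.95,"dz": 0,"wx": 0,"wy": 0,"wz": 0,"jaw": 1},{"dx": -0.8,"dy": -0.95,"dz": 0,"wx": 0,"wy": 0,"wz": 0,"jaw": 1},{"dx": -0.8,"dy": -0.95,"dz": 0,"wx": 0,"wy": 0,"wz": 0,"jaw": 1},{"dx": -0.8,"dy": -0.95,"dz": 0,"wx": 0,"wy": 0,"wz": 0,"jaw": 1},{"dx": -0.8,"dy": -0.95,"dz": 0,"wx": 0,"wy": 0,"wz": 0,"jaw": 1}]'

```text
time: 1.2
tool_pos: [0.3364, 0.3686, 0.2312]
tcp_rot: [0.233, 3.133, -0.0]
wrist_force: [0.7, -0.0, 0.1]
width: 0.999
```

apply_moves --targets '[{"dx": -0.8,"dy": -0.95,"dz": 0,"wx": 0,"wy": 0,"wz": 0,"jaw": 1},{"dx": -0.8,"dy": -0.95,"dz": 0,"wx": 0,"wy": 0,"wz": 0,"jaw": 1},{"dx": -0.8,"dy": -0.95,"dz": 0,"wx": 0,"wy": 0,"wz": 0,"jaw": 1},{"dx": -0.8,"dy": -0.95,"dz": 0,"wx": 0,"wy": 0,"wz": 0,"jaw": 1},{"dx": -0.8,"dy": -0.95,"dz": 0,"wx": 0,"wy": 0,"wz": 0,"jaw": 1}]'

```text
time: 1.7
tool_pos: [0.434, 0.2099, 0.2313]
tcp_rot: [0.233, 3.133, 0.0]
wrist_force: [0.7, -0.3, -0.2]
width: 0.998
```

```bash
cat >> h.py <<'E'
def togo(x,y,z,yaw=None):
    s=bot.read_state();R=cv2.Rodrigues(np.array(s['tcp_rot'],float))[0]
    print('pos',np.round(s['tool_pos'],4),'yaw_y',np.degrees(np.arctan2(R[1,1],R[0,1])).round(2),'z',R[:,2].round(4),'units',(R.T@(np.array([x,y,z])-s['tool_pos'])/.03).round(2),'q',np.round(s['q'],2),'w',s['width'],'F',np.round(s['wrist_force'],2),'t',s['time'])
E
python3 -c "
from h import *
togo(.5595,.0267,.23)"
```

```text
pos [0.434  0.2099 0.2313] yaw_y 81.48 z [ 3.e-04  1.e-04 -1.e+00] units [-5.04 -5.42  0.04] q [ 0.4  -0.11  2.    0.    1.25 -1.02] w 0.9984870860355508 F [ 0.68 -0.33 -0.22] t 1.7
```

apply_moves --targets '[{"dx": -0.84,"dy": -0.9,"dz": 0,"wx": 0,"wy": 0,"wz": 0,"jaw": 1},{"dx": -0.84,"dy": -0.9,"dz": 0,"wx": 0,"wy": 0,"wz": 0,"jaw": 1},{"dx": -0.84,"dy": -0.9,"dz": 0,"wx": 0,"wy": 0,"wz": 0,"jaw": 1},{"dx": -0.84,"dy": -0.9,"dz": 0,"wx": 0,"wy": 0,"wz": 0,"jaw": 1},{"dx": -0.84,"dy": -0.9,"dz": 0,"wx": 0,"wy": 0,"wz": 0,"jaw": 1}]'

```text
time: 2.2
tool_pos: [0.5387, 0.0577, 0.2312]
tcp_rot: [0.234, 3.133, 0.0]
wrist_force: [-0.0, 0.2, -0.7]
width: 1.003
```

apply_moves --targets '[{"dx": -0.84,"dy": -0.9,"dz": 0,"wx": 0,"wy": 0,"wz": 0,"jaw": 1},{"dx": 0,"dy": 0,"dz": 0,"wx": 0,"wy": 0,"wz": 0,"jaw": 1},{"dx": 0,"dy": 0,"dz": 0,"wx": 0,"wy": 0,"wz": 0,"jaw": 1}]'

```text
time: 2.5
tool_pos: [0.5589, 0.0281, 0.2308]
tcp_rot: [-0.236, -3.131, -0.001]
wrist_force: [-0.6, 0.4, 0.1]
width: 0.995
```

Run:
```python
from h import *
togo(.5595,.0267,.23)
c=grab('wrist');save('wrist1.png',c,1.5);P=c['P']
np.savez('/tmp/wrist1',P=P,color=c['color'])
q=P.reshape(-1,3);k=(np.abs(q[:,2]-.135)<.009)&(np.hypot(q[:,0]-.5595,q[:,1]-.0267)<.05)
q=q[k];print(len(q),q.mean(0),cv2.minAreaRect((q[:,:2]*1000).astype(np.float32)))
A=np.c_[q[:,:2]-q[:,:2].mean(0),np.ones(len(q))];
for i in range(4):
    co=np.linalg.lstsq(A,q[:,2],rcond=None)[0];r=q[:,2]-A@co;g=np.abs(r)<max(2*np.median(np.abs(r)),.0008);A=A[g];q=q[g]
print('slopes deg',np.degrees(co[:2]),co[2],len(q))
```

```text
pos [0.5589 0.0281 0.2308] yaw_y 81.37 z [-1.2e-03  4.0e-04 -1.0e+00] units [-0.03 -0.04  0.03] q [ 0.01  0.05  1.85  0.    1.24 -1.41] w 0.9950829276898915 F [-0.58  0.38  0.12] t 2.5
2492 [0.55815605 0.02512349 0.13469554] ((560.172607421875, 24.69550323486328), (33.93836212158203, 59.802276611328125), 81.77836608886719)
slopes deg [ 0.42398308 -0.24398113] 0.1349756223950686 1507
```

View pics/wrist1.png

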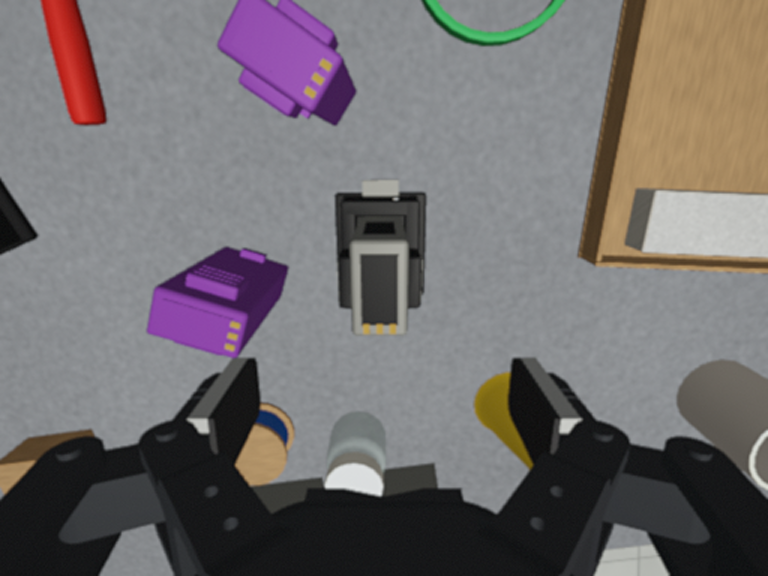

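The view shows the grey pack's top at (379,287), centred between the fingers to about 3 mm. It stands nearly upright, leaning under 0.5°. I'll trim and descend, with the jaws staying clear of the purple pack at (215,305).

apply_moves --targets '[{"dx": -0.05,"dy": -0.09,"dz": 0.7,"wx": 0,"wy": 0,"wz": 0,"jaw": 1},{"dx": 0,"dy": 0,"dz": 0.8,"wx": 0,"wy": 0,"wz": 0,"jaw": 1},{"dx": 0,"dy": 0,"dz": 0.7,"wx": 0,"wy": 0,"wz": 0,"jaw": 1},{"dx": 0,"dy": 0,"dz": 0,"wx": 0,"wy": 0,"wz": 0,"jaw": 1},{"dx": 0,"dy": 0,"dz": 0,"wx": 0,"wy": 0,"wz": 0,"jaw": 1}]'

```text
time: 3.05
tool_pos: [0.5594, 0.0268, 0.1653]
tcp_rot: [-0.231, -3.132, -0.0]
wrist_force: [-0.9, 0.1, 0.2]
width: 1.002
```

Run:
```python
from h import *
togo(.560,.0253,.087)
c=grab('wrist');save('wrist2.png',c,1.5);P=c['P'];print(c['cx'],c['fx'])
q=P.reshape(-1,3);k=(np.abs(q[:,2]-.135)<.009)&(np.hypot(q[:,0]-.5595,q[:,1]-.0267)<.05)
q=q[k];print(len(q),q.mean(0),cv2.minAreaRect((q[:,:2]*1000).astype(np.float32)))
```

```text
pos [0.5594 0.0268 0.1653] yaw_y 81.56 z [-1.e-03  2.e-04 -1.e+00] units [-0.03 -0.05  2.61] q [ 0.    0.1   1.92  0.    1.12 -1.42] w 1.0019895237366658 F [-0.85  0.07  0.25] t 3.05
255.69546300210638 283.8883201239314
4278 [0.55734653 0.0253141  0.13477813] ((560.0267333984375, 24.884078979492188), (34.060203552246094, 59.55774688720703), 81.7359390258789)
```

View pics/wrist2.png

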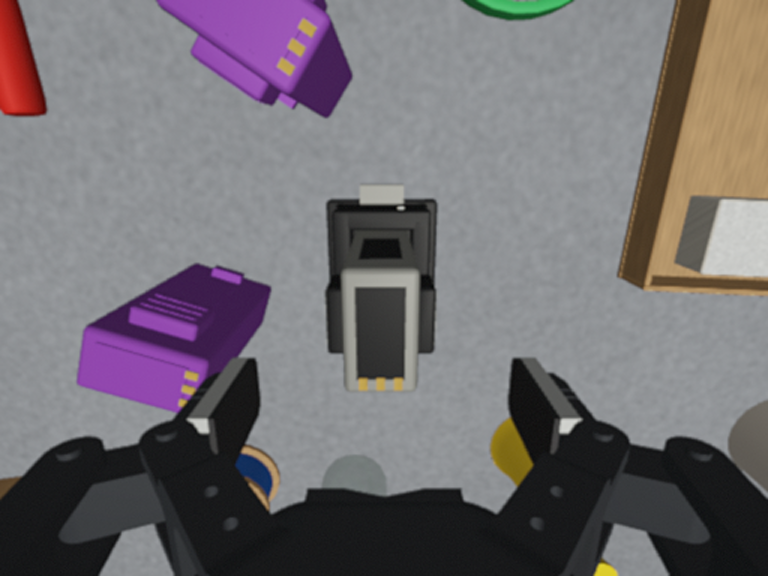

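apply_moves --targets '[{"dx": -0.03,"dy": -0.05,"dz": 0.7,"wx": 0,"wy": 0,"wz": 0,"jaw": 1},{"dx": 0,"dy": 0,"dz": 0.7,"wx": 0,"wy": 0,"wz": 0,"jaw": 1},{"dx": 0,"dy": 0,"dz": 0.7,"wx": 0,"wy": 0,"wz": 0,"jaw": 1},{"dx": 0,"dy": 0,"dz": 0.5,"wx": 0,"wy": 0,"wz": 0,"jaw": 1},{"dx": 0,"dy": 0,"dz": 0,"wx": 0,"wy": 0,"wz": 0,"jaw": 1}]'

```text
time: 3.6
tool_pos: [0.5596, 0.0244, 0.086]
tcp_rot: [-0.233, -3.13, 0.0]
wrist_force: [-0.9, -0.2, 0.1]
width: 0.996
```

Run:
```python
from h import *
togo(.560,.0253,.087)
c=grab('wrist');save('wrist3.png',c,1.5);c=grab('scene');save('scene3.png',c,4,(200,150,330,280))
```

```text
pos [0.5596 0.0244 0.086 ] yaw_y 81.5 z [-2.8e-03  1.0e-04 -1.0e+00] units [-0.01  0.03 -0.03] q [-0.    0.19  1.99  0.    0.97 -1.42] w 0.995734406336004 F [-0.87 -0.16  0.06] t 3.6
```

View pics/wrist3.png

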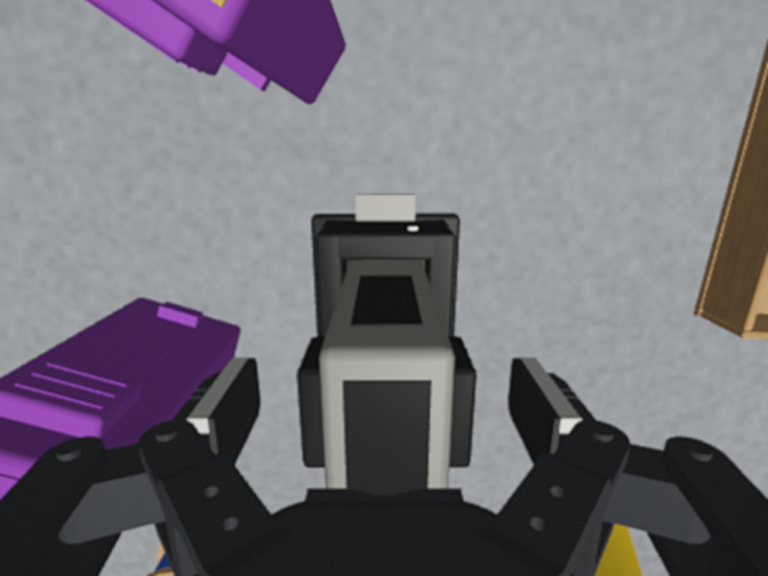

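View pics/scene3.png

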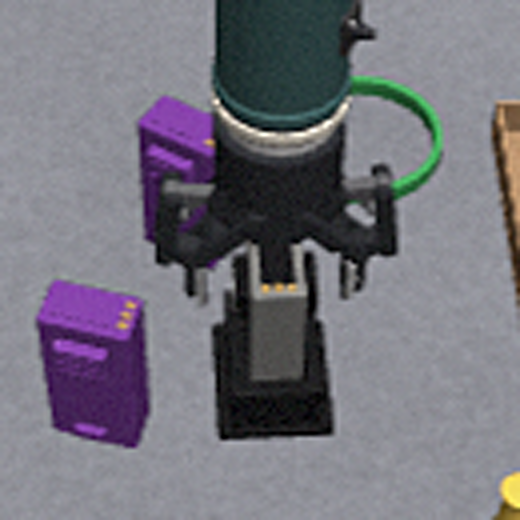

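Buttons span 299–474 px (centre 386), fingers are centred at 384: good to under 1 mm. Closing at 22 N.

apply_moves --targets '[{"dx": 0,"dy": 0.02,"dz": 0,"wx": 0,"wy": 0,"wz": 0,"jaw": 0.7},{"dx": 0,"dy": 0,"dz": 0,"wx": 0,"wy": 0,"wz": 0,"jaw": 0.6},{"dx": 0,"dy": 0,"dz": 0,"wx": 0,"wy": 0,"wz": 0,"jaw": 0.5},{"dx": 0,"dy": 0,"dz": 0,"wx": 0,"wy": 0,"wz": 0,"jaw": 0.4},{"dx": 0,"dy": 0,"dz": 0,"wx": 0,"wy": 0,"wz": 0,"jaw": 0.3}]' --newtons 22

```text
time: 4.2
tool_pos: [0.5621, 0.0248, 0.0891]
tcp_rot: [0.233, 3.13, 0.0]
wrist_force: [-1.5, -0.2, 7.9]
width: 0.394
```

apply_moves --targets '[{"dx": 0,"dy": 0,"dz": 0,"wx": 0,"wy": 0,"wz": 0,"jaw": 0.3},{"dx": 0,"dy": 0,"dz": 0,"wx": 0,"wy": 0,"wz": 0,"jaw": 0.3},{"dx": 0,"dy": 0,"dz": 0,"wx": 0,"wy": 0,"wz": 0,"jaw": 0.3},{"dx": 0,"dy": 0,"dz": 0,"wx": 0,"wy": 0,"wz": 0,"jaw": 0.3}]'

```text
time: 4.6
tool_pos: [0.5621, 0.0248, 0.0892]
tcp_rot: [0.233, 3.13, 0.0]
wrist_force: [-2.1, 0.6, 7.5]
width: 0.394
```

Run:
```python
from h import *
togo(.560,.0253,.087)
c=grab('wrist');save('wrist4.png',c,1.5)
```

```text
pos [0.5621 0.0248 0.0892] yaw_y 81.48 z [ 0.0026  0.     -1.    ] units [0.07 0.01 0.07] q [-0.    0.18  1.98  0.    0.97 -1.42] w 0.3938579159566747 F [-2.09  0.63  7.46] t 4.6
```

View pics/wrist4.png

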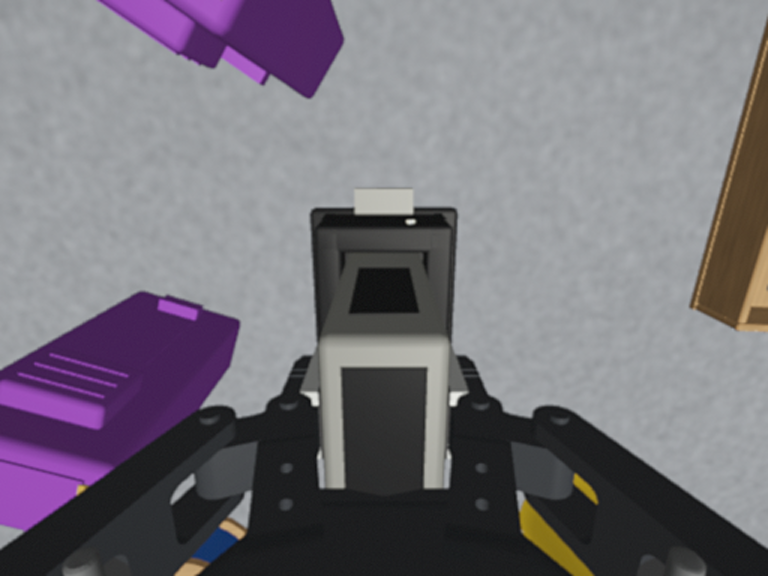

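The jaws stopped at 0.394, with both buttons pressed in. I'll lift slowly and watch the force.

apply_moves --targets '[{"dx": 0,"dy": 0,"dz": -0.1,"wx": 0,"wy": 0,"wz": 0,"jaw": 0.3},{"dx": 0,"dy": 0,"dz": -0.1,"wx": 0,"wy": 0,"wz": 0,"jaw": 0.3},{"dx": 0,"dy": 0,"dz": -0.1,"wx": 0,"wy": 0,"wz": 0,"jaw": 0.3},{"dx": 0,"dy": 0,"dz": 0,"wx": 0,"wy": 0,"wz": 0,"jaw": 0.3}]'

```text
time: 5.05
tool_pos: [0.5607, 0.0248, 0.0964]
tcp_rot: [-0.233, -3.133, 0.0]
wrist_force: [-0.1, 0.5, -2.4]
width: 0.396
```

Run:
```python
from h import *
togo(.560,.0253,.15)
c=grab('scene');save('scene5.png',c,4,(200,150,330,280))
```

```text
pos [0.5607 0.0248 0.0964] yaw_y 81.48 z [-3.e-04 -0.e+00 -1.e+00] units [ 0.03  0.01 -1.79] q [-0.    0.17  1.98 -0.    0.99 -1.42] w 0.3955062297828615 F [-0.06  0.53 -2.42] t 5.05
```

View pics/scene5.png

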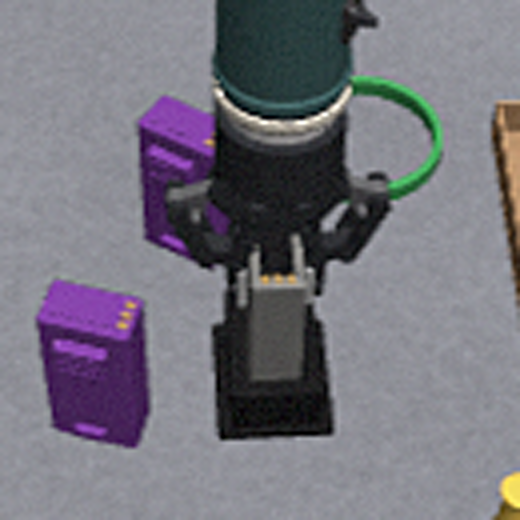

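The force is −2.4 N, which is just the pack's weight. It is unlatched and the dock has stayed put. Continuing straight up.

apply_moves --targets '[{"dx": 0,"dy": 0,"dz": -0.4,"wx": 0,"wy": 0,"wz": 0,"jaw": 0.3},{"dx": 0,"dy": 0,"dz": -0.5,"wx": 0,"wy": 0,"wz": 0,"jaw": 0.3},{"dx": 0,"dy": 0,"dz": -0.6,"wx": 0,"wy": 0,"wz": 0,"jaw": 0.3},{"dx": 0,"dy": 0,"dz": -0.7,"wx": 0,"wy": 0,"wz": 0,"jaw": 0.3},{"dx": 0,"dy": 0,"dz": -0.7,"wx": 0,"wy": 0,"wz": 0,"jaw": 0.3}]'

```text
time: 5.6
tool_pos: [0.5607, 0.0248, 0.1854]
tcp_rot: [0.233, 3.133, 0.0]
wrist_force: [-0.3, 0.6, -3.0]
width: 0.392
```

apply_moves --targets '[{"dx": 0,"dy": 0,"dz": -0.3,"wx": 0,"wy": 0,"wz": 0,"jaw": 0.3},{"dx": 0,"dy": 0,"dz": 0,"wx": 0,"wy": 0,"wz": 0,"jaw": 0.3},{"dx": 0,"dy": 0,"dz": 0,"wx": 0,"wy": 0,"wz": 0,"jaw": 0.3}]'

```text
time: 5.9
tool_pos: [0.5605, 0.0248, 0.1921]
tcp_rot: [-0.233, -3.132, 0.0]
wrist_force: [1.3, -0.7, -3.8]
width: 0.393
```

Run:
```python
from h import *
togo(.467,.3255,.19)
c=grab('scene');save('scene6.png',c,3,(180,120,400,280))
c=grab('wrist');save('wrist6.png',c,1.5)
```

```text
pos [0.5605 0.0248 0.1921] yaw_y 81.48 z [-4.e-04  0.e+00 -1.e+00] units [4.57 9.45 0.07] q [-0.    0.08  1.89  0.    1.17 -1.42] w 0.3932635575753955 F [ 1.32 -0.66 -3.81] t 5.9
```

View pics/scene6.png

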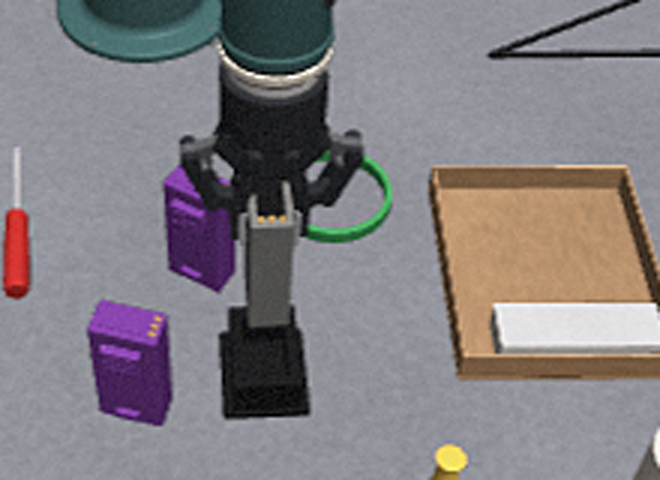

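View pics/wrist6.png

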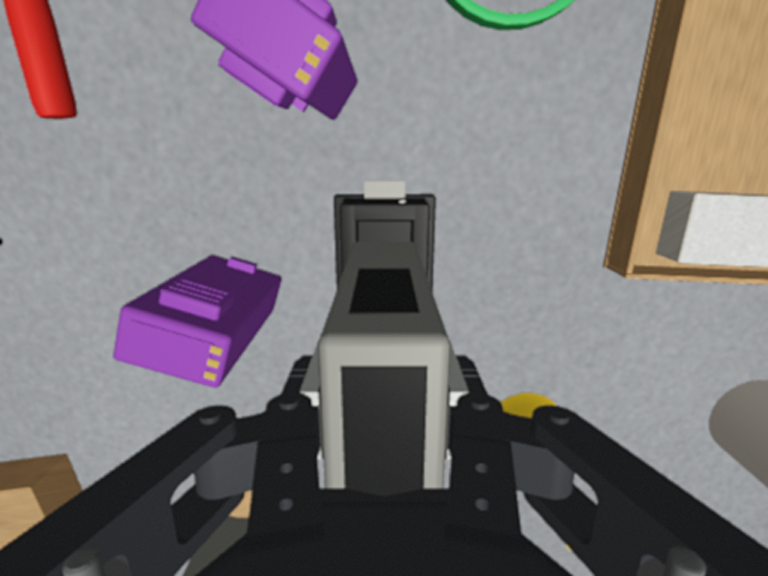

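apply_moves --targets '[{"dx": 0.15,"dy": 0.3,"dz": 0,"wx": 0,"wy": 0,"wz": 0.1,"jaw": 0.3},{"dx": 0.3,"dy": 0.6,"dz": 0,"wx": 0,"wy": 0,"wz": 0.1,"jaw": 0.3},{"dx": 0.35,"dy": 0.7,"dz": 0,"wx": 0,"wy": 0,"wz": 0.1,"jaw": 0.3},{"dx": 0.35,"dy": 0.7,"dz": 0,"wx": 0,"wy": 0,"wz": 0.1,"jaw": 0.3},{"dx": 0.35,"dy": 0.7,"dz": 0,"wx": 0,"wy": 0,"wz": 0,"jaw": 0.3}]'

```text
time: 6.5
tool_pos: [0.5308, 0.1224, 0.1913]
tcp_rot: [-0.3, -3.125, 0.0]
wrist_force: [0.4, 1.5, -3.0]
width: 0.396
```

apply_moves --targets '[{"dx": 0.35,"dy": 0.7,"dz": 0,"wx": 0,"wy": 0,"wz": 0,"jaw": 0.3},{"dx": 0.35,"dy": 0.7,"dz": 0,"wx": 0,"wy": 0,"wz": 0,"jaw": 0.3},{"dx": 0.35,"dy": 0.7,"dz": 0,"wx": 0,"wy": 0,"wz": 0,"jaw": 0.3},{"dx": 0.35,"dy": 0.7,"dz": 0,"wx": 0,"wy": 0,"wz": 0,"jaw": 0.3},{"dx": 0.35,"dy": 0.7,"dz": 0,"wx": 0,"wy": 0,"wz": 0,"jaw": 0.3}]'

```text
time: 7.0
tool_pos: [0.499, 0.2355, 0.1913]
tcp_rot: [-0.299, -3.125, 0.001]
wrist_force: [1.1, 0.7, -2.6]
width: 0.397
```

apply_moves --targets '[{"dx": 0.35,"dy": 0.7,"dz": 0,"wx": 0,"wy": 0,"wz": 0,"jaw": 0.3},{"dx": 0.35,"dy": 0.7,"dz": 0,"wx": 0,"wy": 0,"wz": 0,"jaw": 0.3},{"dx": 0.35,"dy": 0.7,"dz": 0,"wx": 0,"wy": 0,"wz": 0,"jaw": 0.3},{"dx": 0.2,"dy": 0.4,"dz": 0,"wx": 0,"wy": 0,"wz": 0,"jaw": 0.3},{"dx": 0,"dy": 0,"dz": 0,"wx": 0,"wy": 0,"wz": 0,"jaw": 0.3}]'

```text
time: 7.5
tool_pos: [0.4766, 0.3165, 0.1916]
tcp_rot: [-0.295, -3.126, 0.001]
wrist_force: [0.1, -0.0, -3.2]
width: 0.396
```

Run:
```python
from h import *
togo(.467,.3255,.0832)
c=grab('top');save('top7.png',c,1.5)
c=grab('scene');save('scene7.png',c,3,(240,100,440,280))
```

```text
pos [0.4766 0.3165 0.1916] yaw_y 79.21 z [-1.2e-03 -3.0e-04 -1.0e+00] units [0.37 0.24 3.61] q [ 0.54  0.1   1.87  0.    1.17 -0.84] w 0.3963484183577502 F [ 0.05 -0.01 -3.24] t 7.5
```

View pics/scene7.png

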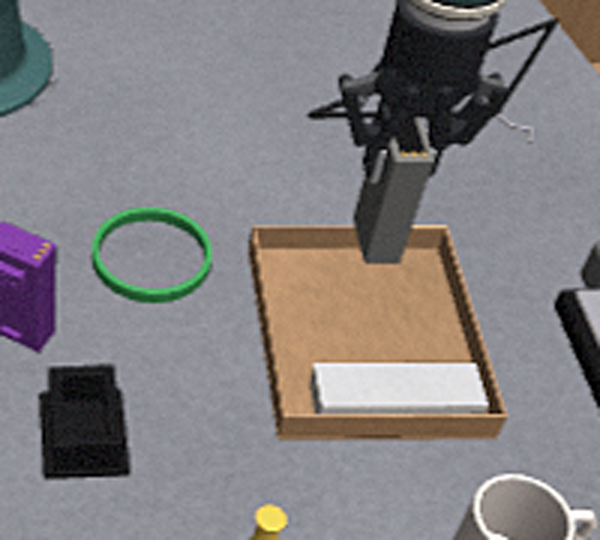

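apply_moves --targets '[{"dx": 0.37,"dy": 0.24,"dz": 0.3,"wx": 0,"wy": 0,"wz": 0,"jaw": 0.3},{"dx": 0,"dy": 0,"dz": 0.6,"wx": 0,"wy": 0,"wz": 0,"jaw": 0.3},{"dx": 0,"dy": 0,"dz": 0.7,"wx": 0,"wy": 0,"wz": 0,"jaw": 0.3},{"dx": 0,"dy": 0,"dz": 0.7,"wx": 0,"wy": 0,"wz": 0,"jaw": 0.3},{"dx": 0,"dy": 0,"dz": 0.5,"wx": 0,"wy": 0,"wz": 0,"jaw": 0.3}]'

```text
time: 8.1
tool_pos: [0.467, 0.3231, 0.1061]
tcp_rot: [-0.3, -3.125, 0.002]
wrist_force: [0.3, -0.7, -2.9]
width: 0.397
```

apply_moves --targets '[{"dx": 0,"dy": 0,"dz": 0.2,"wx": 0,"wy": 0,"wz": 0,"jaw": 0.3},{"dx": 0,"dy": 0,"dz": 0.2,"wx": 0,"wy": 0,"wz": 0,"jaw": 0.3},{"dx": 0,"dy": 0,"dz": 0,"wx": 0,"wy": 0,"wz": 0,"jaw": 0.3},{"dx": 0,"dy": 0,"dz": 0,"wx": 0,"wy": 0,"wz": 0,"jaw": 0.3}]'

```text
time: 8.5
tool_pos: [0.4688, 0.3245, 0.0971]
tcp_rot: [0.299, 3.126, 0.001]
wrist_force: [-0.0, -0.1, -2.9]
width: 0.397
```

Run:
```python
from h import *
togo(.467,.3255,.0832)
c=grab('scene');save('scene8.png',c,4,(280,120,420,260))
c=grab('wrist');save('wrist8.png',c,1.5)
```

```text
pos [0.4688 0.3245 0.0971] yaw_y 79.07 z [ 1.2e-03  8.0e-04 -1.0e+00] units [0.07 0.02 0.46] q [ 0.56  0.19  1.96  0.    0.99 -0.82] w 0.39718165273249334 F [-0.03 -0.13 -2.95] t 8.5
```

View pics/scene8.png

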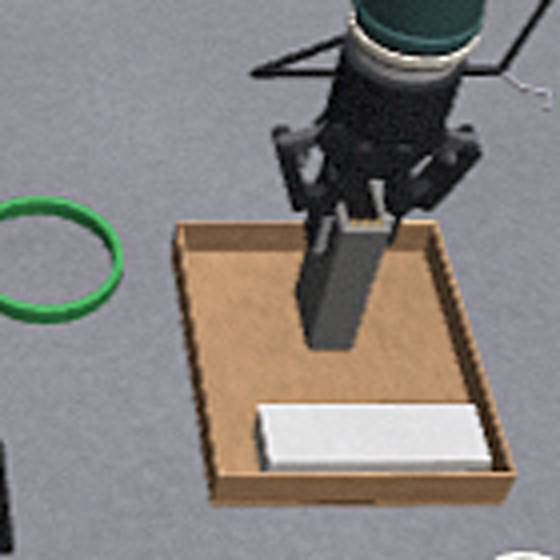

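View pics/wrist8.png

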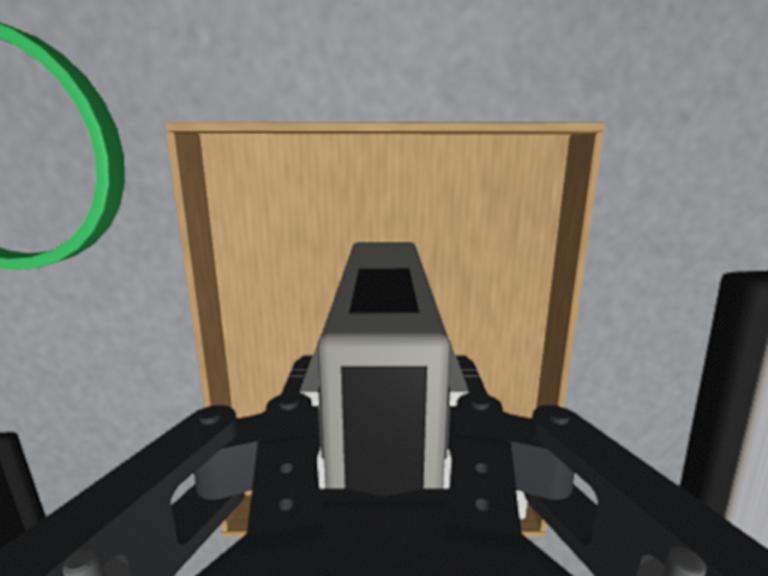

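The pack is centred over the free floor area and upright. I'll lower it the last 14 mm slowly.

apply_moves --targets '[{"dx": 0.05,"dy": 0,"dz": 0.1,"wx": 0,"wy": 0,"wz": 0,"jaw": 0.3},{"dx": 0,"dy": 0,"dz": 0.1,"wx": 0,"wy": 0,"wz": 0,"jaw": 0.3},{"dx": 0,"dy": 0,"dz": 0.1,"wx": 0,"wy": 0,"wz": 0,"jaw": 0.3},{"dx": 0,"dy": 0,"dz": 0.06,"wx": 0,"wy": 0,"wz": 0,"jaw": 0.3},{"dx": 0,"dy": 0,"dz": 0.0,"wx": 0,"wy": 0,"wz": 0,"jaw": 0.3}]'

```text
time: 9.1
tool_pos: [0.4664, 0.3242, 0.0849]
tcp_rot: [-0.299, -3.127, 0.001]
wrist_force: [0.3, -0.6, -2.3]
width: 0.392
```

apply_moves --targets '[{"dx": 0,"dy": 0,"dz": 0.03,"wx": 0,"wy": 0,"wz": 0,"jaw": 0.3},{"dx": 0,"dy": 0,"dz": 0.02,"wx": 0,"wy": 0,"wz": 0,"jaw": 0.3},{"dx": 0,"dy": 0,"dz": 0,"wx": 0,"wy": 0,"wz": 0,"jaw": 0.3}]'

```text
time: 9.4
tool_pos: [0.4668, 0.3244, 0.084]
tcp_rot: [-0.299, -3.127, -0.0]
wrist_force: [0.2, -0.2, -3.4]
width: 0.399
```

apply_moves --targets '[{"dx": 0,"dy": 0,"dz": 0.02,"wx": 0,"wy": 0,"wz": 0,"jaw": 0.3},{"dx": 0,"dy": 0,"dz": 0.02,"wx": 0,"wy": 0,"wz": 0,"jaw": 0.3},{"dx": 0,"dy": 0,"dz": 0,"wx": 0,"wy": 0,"wz": 0,"jaw": 0.3}]'

```text
time: 9.7
tool_pos: [0.467, 0.3245, 0.0833]
tcp_rot: [0.299, 3.127, 0.0]
wrist_force: [-0.6, -1.3, 0.1]
width: 0.399
```

apply_moves --targets '[{"dx": 0,"dy": 0,"dz": 0.02,"wx": 0,"wy": 0,"wz": 0,"jaw": 0.3},{"dx": 0,"dy": 0,"dz": 0.0,"wx": 0,"wy": 0,"wz": 0,"jaw": 0.3}]'

```text
time: 9.9
tool_pos: [0.4672, 0.3245, 0.0832]
tcp_rot: [0.299, 3.126, 0.001]
wrist_force: [-0.8, -2.1, 5.1]
width: 0.4
```

It is on the floor: the force went from −3 to +5 N. Releasing gradually.

apply_moves --targets '[{"dx": 0,"dy": 0,"dz": 0,"wx": 0,"wy": 0,"wz": 0,"jaw": 0.45},{"dx": 0,"dy": 0,"dz": 0,"wx": 0,"wy": 0,"wz": 0,"jaw": 0.55},{"dx": 0,"dy": 0,"dz": 0,"wx": 0,"wy": 0,"wz": 0,"jaw": 0.65},{"dx": 0,"dy": 0,"dz": 0,"wx": 0,"wy": 0,"wz": 0,"jaw": 0.8},{"dx": 0,"dy": 0,"dz": 0,"wx": 0,"wy": 0,"wz": 0,"jaw": 1}]'

```text
time: 10.4
tool_pos: [0.4669, 0.3246, 0.0823]
tcp_rot: [0.299, 3.127, 0.0]
wrist_force: [-0.5, 0.3, -0.0]
width: 0.949
```

apply_moves --targets '[{"dx": 0,"dy": 0,"dz": 0,"wx": 0,"wy": 0,"wz": 0,"jaw": 1},{"dx": 0,"dy": 0,"dz": 0,"wx": 0,"wy": 0,"wz": 0,"jaw": 1},{"dx": 0,"dy": 0,"dz": 0,"wx": 0,"wy": 0,"wz": 0,"jaw": 1}]'

```text
time: 10.7
tool_pos: [0.4668, 0.3245, 0.0822]
tcp_rot: [0.299, 3.127, 0.0]
wrist_force: [-0.0, -0.1, -0.7]
width: 1.0
```

Run:
```python
from h import *
togo(.467,.3255,.2)
c=grab('wrist');save('wrist9.png',c,1.5)
```

```text
pos [0.4668 0.3245 0.0822] yaw_y 79.08 z [ 1.e-04  1.e-04 -1.e+00] units [-0.    0.04 -3.93] q [ 0.56  0.2   1.97  0.    0.97 -0.82] w 0.9996254498448047 F [-0.04 -0.1  -0.66] t 10.7
```

View pics/wrist9.png

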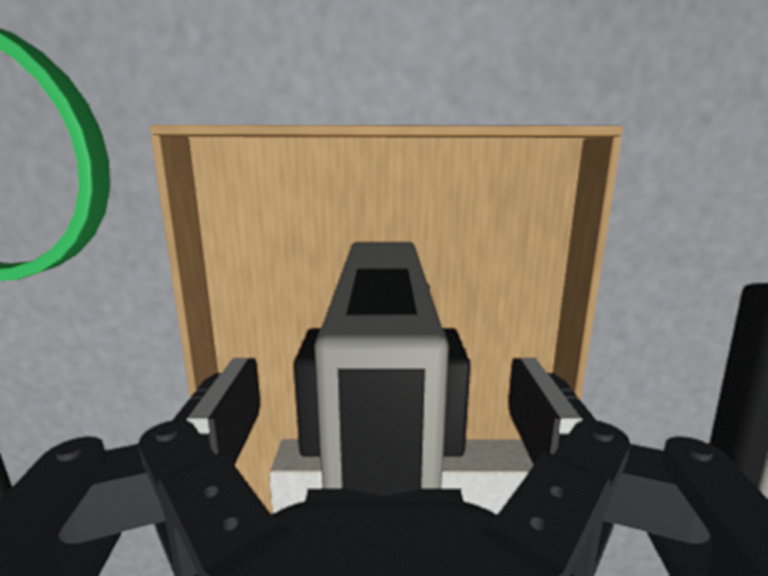

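The buttons are out, the fingers are clear on both sides, and the pack is standing. Retreating straight up.

apply_moves --targets '[{"dx": 0,"dy": 0,"dz": -0.4,"wx": 0,"wy": 0,"wz": 0,"jaw": 1},{"dx": 0,"dy": 0,"dz": -0.7,"wx": 0,"wy": 0,"wz": 0,"jaw": 1},{"dx": 0,"dy": 0,"dz": -0.9,"wx": 0,"wy": 0,"wz": 0,"jaw": 1},{"dx": 0,"dy": 0,"dz": -0.9,"wx": 0,"wy": 0,"wz": 0,"jaw": 1},{"dx": 0,"dy": 0,"dz": -0.9,"wx": 0,"wy": 0,"wz": 0,"jaw": 1}]'

```text
time: 11.25
tool_pos: [0.4668, 0.3244, 0.1983]
tcp_rot: [0.299, 3.127, 0.001]
wrist_force: [0.5, -1.1, 0.6]
width: 0.997
```

apply_moves --targets '[{"dx": 0,"dy": 0,"dz": -0.4,"wx": 0,"wy": 0,"wz": 0,"jaw": 1},{"dx": 0,"dy": 0,"dz": 0,"wx": 0,"wy": 0,"wz": 0,"jaw": 1},{"dx": 0,"dy": 0,"dz": 0,"wx": 0,"wy": 0,"wz": 0,"jaw": 1}]'

```text
time: 11.55
tool_pos: [0.4664, 0.3242, 0.2076]
tcp_rot: [-0.299, -3.127, 0.001]
wrist_force: [-0.5, -0.4, -0.6]
width: 1.001
```

Run:
```python
from h import *
togo(.467,.3255,.2)
c=grab('scene');save('scene10.png',c,1.5)
c=grab('wrist');P=c['P'].reshape(-1,3)
q=P[(np.abs(P[:,2]-.129)<.01)&(np.hypot(P[:,0]-.467,P[:,1]-.3255)<.06)]
print(len(q),q.mean(0),cv2.minAreaRect((q[:,:2]*1000).astype(np.float32)))
A=np.c_[q[:,:2]-q[:,:2].mean(0),np.ones(len(q))]
for i in range(4):
    co=np.linalg.lstsq(A,q[:,2],rcond=None)[0];r=q[:,2]-A@co;g=np.abs(r)<max(2*np.median(np.abs(r)),.0008);A=A[g];q=q[g]
print('slopes',np.degrees(co[:2]),co[2])
```

```text
pos [0.4664 0.3242 0.2076] yaw_y 79.08 z [-5.e-04 -4.e-04 -1.e+00] units [-0.01  0.05  0.25] q [ 0.56  0.08  1.86 -0.    1.2  -0.82] w 1.00095185116274 F [-0.47 -0.36 -0.56] t 11.55
2846 [0.46249095 0.32436451 0.12876682] ((464.5397644042969, 324.01043701171875), (34.042964935302734, 59.11992263793945), 78.90874481201172)
slopes [ 0.59898302 -0.12861259] 0.12902990410823062
```

View pics/scene10.png

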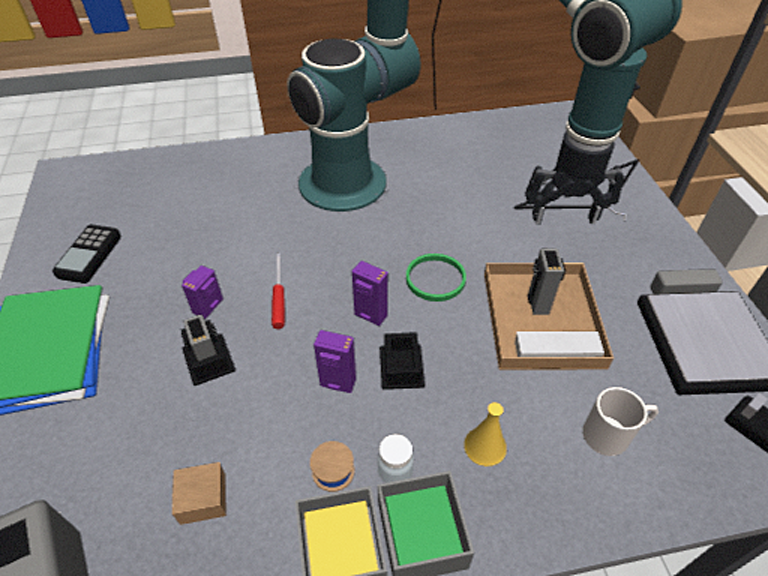

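The pack stands upright in the carton at (547,280). Its top is at z=0.129 (4 + 125 mm) and nearly level. The short pack at (205,345) and all the look-alikes are untouched.

```bash
python3 -c "
from workcell import job
print(job.finish_job())"
```

```text
the job is handed in; nothing more can be done
None
```

The taller grey pack is now standing upright on the carton floor, and I handed the job in at about 11.7 s of the 45 s allowed.

- **Unlatching and lifting:** I squeezed both side buttons at 22 N. The first few millimetres of lift showed only the pack's weight (2.4 N), so the hooks had let go. It came straight up and its dock stayed in place.
- **Setting down:** I lowered it slowly until the wrist force changed from −3 N to about +5 N. I then opened the gripper and backed straight up.
- **Final position:** the last check put its top at z = 0.129 m, which is the 4 mm floor plus the 125 mm pack. Tilt read about 0.6°, similar to the 0.5° it read in the dock. It stands within about 3 mm of the middle of the empty floor.
- **Everything else:** the short pack, the purple look-alikes and the white parcel look untouched in the final image, and the gripper was touching nothing.

Two readings disagreed slightly. The top and wrist cameras differed by about 2 mm on the pack's y position, within their stated calibration, so I centred the grip by the view of the fingers and buttons. The jaws closed to about 33 mm by the linear scale, against the 36 mm expected over squeezed buttons. The clean lift showed the grip was good.

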